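Lock the grinding cup onto the spice grinder

ROBOT

A 7-joint arm with a two-finger parallel gripper is mounted at the origin on a cart in front of the work surface, level with it; the furniture and walls round the work are solid. World frame = base frame: x ahead of the robot, y to its left, z up, the work surface at z = 0. Lengths are in m, angles in rad, forces in N, time in s.
With the tool pointing down it reaches from about 0.4 to 0.85 m from the base axis. Payload 4.5 kg.
Tool frame: the origin (TCP) lies between the finger pads; the fingertips stand 19 mm ahead of it and the grasp point (between the pads) is the TCP (r.nose_length is the distance from the TCP to the fingertips, in m); z points along the fingers, x is the direction in which the jaws open and shut, and the axes are right-handed (so a half turn about z gives the same grasp; the last joint's range is limited). The gripper opens to 88 mm and grips with 3 to 60 N. Pads are 18 mm wide; open, the fingers measure 123 mm over their backs; the gripper's body (75 mm by 187 mm) begins 45 mm behind the grasp point.
Start: joints at [-1.096, 0.689, -0.195, 1.565, 0.157, 0.902, -0.215], TCP at [0.267, 0.565, 0.258] pointing down, gripper open.
Joint ranges: [-3.01, 3.01], [-0.46, 2.08], [-1.47, 1.51], [0.13, 2.56], [-1, 4.14], [0.04, 2.09], [-2.66, 2.66]. Speed limits (rad/s): [2.57, 2.57, 3.14, 3.14, 3.14, 3.14, 3.14].

INTERFACE

Orientations are given as a unit quaternion [x, y, z, w].
In Python, from plant import get_state, vision, r gives the robot as it stands.
- The arm moves only by the tool play_rows, never from a script. Its argument "deltas" is a list that holds one entry, the list of rows, each a list of 7 numbers: the gripper command: -1 is fully open, 1 is shut, values between are in proportion, then the shift along the tool's x, y, z normalised to -1 to 1, where 1 is 300 mm, then the turn, a rotation vector about the tool's x, y, z normalised to -1 to 1, where 1 is pi rad. A call has 1 to 5 rows; each row is the pose to reach, as a shift and turn from the pose measured when the call began, along the tool's axes at that moment, turning the shorter way round; what a row does not reach only later rows make up. A row lasts 1/8 s, in which the tool goes at most 62.5 mm and 10.7 degrees, less where a joint would pass 70% of its speed; a pose out of reach is approached as far as the arm can. A call with a number of a shift or a turn outside -1 to 1 is refused whole. A call with a gripper value outside its range is refused whole. The fingers move at their own pace and stop on an object; "force" is the grip in N (left out, the last holds). Time passes only in rows, so rows that repeat a pose let the fingers close. It gives the time, the measured TCP pose, the force and the opening at its end, in the units of the state.
- get_state(): the state, without advancing time (a new reading comes with each control period).
- vision.snapshot(name): name is "scene" or "top"; returns the picture (400x640x3 uint8, red, green, blue); there is no depth.
- vision.camera_model(name): a dict with "vfov" (degrees; the focal length in pixels is half the picture's height over the tangent of half this angle, whatever the lens; pixels are square), "cx", "cy" (the principal point, pixels), "world_to_cam" (4x4, takes a point from world to camera coordinates). Camera axes: x right, y up, looking along -z (the intrinsics and any distortion apply to the point x, -y, -z); pixel columns grow to the right and rows downward; lengths in m; the calibration is good to about 2 mm. A picture is of the moment at which its call begins. camera_model takes no time and is no camera call.
- r.finish_job(): hands the job in, once; it reports no verdict.
The state is a dict: "clock": time; "q": joint angles; "qd": joint speeds; "joint_torque": joint torques, N m; "tool_pos": TCP position; "eef_rot": TCP orientation; "contact_force": force on the tool from outside, world axes, zero at the start; "moment": the same for the moment, N m; "opening": opening from 0.0 (shut) to 1.0 (fully open).
Only numpy, scipy, OpenCV 4.12 (cv2) and the standard library are available. Lean on these libraries where they do the work, as an engineer would, in place of code of your own. Each camera call takes 0.05 s, during which the arm holds its last target.

TASK

Put the steel grinding cup upright into the collar of the spice grinder with its two lugs in the two slots, press it down against the spring and twist it roughly a quarter turn clockwise (seen from above) until you feel it rest against its stop, then let go so that it springs up and stays locked. Work by feel: press only a little harder than the spring asks, only touch the stop lightly, and leave the other things on the hob cover standing where they are.

Things in the scene. Friction and masses are not known exactly. Their poses are not given: they have to be found in the camera images.
- cup: the loose grinding cup, about 0.25 kg: plain steel cylinder 54 mm across, black lid fixed on top (58 mm across, its top face 66 mm above the underside), grip wing on the lid, 99 mm high in all. The lowest 6 mm taper to 46 mm across. Origin: centre of the underside; z up. It is the same after a half turn. Stands upright on the hob cover at any yaw
- wing (a point): point on the cup's axis in its black upright grip wing, 85 mm above the underside. The wing is 52 mm long (along the cup's x), 16 mm thick (y), from 65 to 99 mm above the underside
- lug_a (a point): end of one of the two steel lugs at the cup's +x and -x: 34 mm from the axis, 9 mm above the underside (the middle of the lug's height). Each lug is 12 mm wide, from 6 to 12 mm above the underside
- grinder: the fixed motor base of the spice grinder: round grey housing 116 mm across at its foot, with an aluminium collar (85 mm across, opening 57 mm) whose rim is 76 mm above the underside. Origin: centre of the underside on the hob cover; z up. A small black button marks its -x side; its yaw varies
- slot_a (a point): middle of the rim slot at the grinder's +x, at rim height, 32 mm from its axis. Each slot is about 16 mm wide and lets a lug pass the 6 mm thick lip. With its underside 18 to 20.5 mm below the rim the cup turns freely, clockwise seen from above; counterclockwise is blocked. Deeper, the lugs meet a solid floor
- slot_b (a point): the same for the slot at the grinder's -x
- collar (a point): point on the grinder's axis at rim height. Out of sight under the lip is a rigid stop for the lugs; its setting differs each time and is not measured: it is met between 64 and 102 degrees of clockwise turn and must be felt (0.02 rad more raises the force by tens of N)
- seat (a point): where the middle of the cup's underside lies when locked: on the grinder's axis, 15 mm below the rim, 61 mm above the grinder's origin. In the last 3 degrees before the stop the lip is hollowed 3 mm deep from below: let go there, the cup springs up into the hollow and is locked; let go elsewhere it stays 18 mm below the rim, unlocked
- spring_plate (a joint): the sprung round plate in the collar that meets the cup's underside: m pressed down, 0 at rest, when its top is 6 mm below the rim. 2 N to start it and 0.7 N more per mm: about 10.5 N at 0.012, where the lugs just clear the lip, 12.3 N at 0.0145, where they meet the solid floor; about 0.009 when locked
- hob_cover: the fixed wooden hob cover, 480 x 540 x 18 mm, on which everything stands; its origin is the centre of its underside, its top is at z = 0.018
- spoon: bystander: steel teaspoon 137 mm long, 13 mm high, lying between cup and grinder
- paprika: bystander: spice jar 41 mm across, 115 mm high, at the back
- mill: bystander: wooden pepper mill 58 mm across, 150 mm high, at the back
- tea: bystander: dark tea carton 71 x 73 x 81 mm at the back

How it is judged:
On the way, in this order (a step that is already met when the one before it is completed fails the run):
1. the cup is in the collar with its lugs down in the slots, not yet turned (z of cup in the frame of grinder below 0.066 m and horizontal distance between cup and grinder below 0.005 m and angle between the x axis of cup and the x axis of grinder, either way round below 0.4 rad), for 0.1 s.
2. the cup is pressed in and turned past half of the quarter turn (z of cup in the frame of grinder below 0.0595 m and angle between the x axis of cup and the y axis of grinder, either way round below 0.7 rad), for 0.1 s.
At the end, for the whole second after the job is handed in: The cup stands upright (within 0.08 rad) and at rest in the grinder's collar, on its axis within 4 mm, its lugs within 0.56 rad of the grinder's y axis and sprung up into the recess: its underside 59.2 to 62.8 mm above the grinder's origin (z of cup in the frame of grinder between 0.0592 and 0.0628 m and horizontal distance between cup and grinder below 0.004 m and angle between the x axis of cup and the y axis of grinder, either way round below 0.56 rad and angle between cup's own z axis and vertical below 0.08 rad and linear speed of cup below 0.01 m/s); the robot touches nothing.
It fails at once if the cup is forced against the grinder (its spring, floor, lip or stop) with more than 50 N (contact force between cup and grinder above 50 N).
It fails at once if a bystander is moved by more than 25 mm or tipped over (distance of any of spoon, paprika, mill, tea from where it was at the start of the episode above 0.025 m or angle between any of paprika, mill, tea's own z axis and vertical above 0.5 rad).
It also fails if it takes over 72 s, if anything falls off the work surface, if the arm or the gripper's body presses on something with over 40 N, if the wrist force passes 120 N, or if a joint passes its speed limit or range.

## Working session

There is one attempt and no reset: what is moved stays moved. The work goes in short steps, Python scripts to look and compute and a tool call to move; the robot and the scene stay as the last step left them, time stands still between calls to the robot, and variables do not carry over. Pictures are saved under pics/ and viewed, and the job is handed in when it is done.

Besides the shell and the picture viewer there is one more tool, called after "Call:" as name(argument=value, ...), one argument or row to a line, values as JSON. play_rows: Moves the arm, as the interface text tells. Scaled input: -1 to 1 covers 300 mm each way for a shift and pi rad each way for a turn. Its arguments: {"type":"object","properties":{"deltas":{"type":"array"},"force":{"type":"number"}},"required":["deltas"]}

```bash
ls; mkdir -p pics; python3 - <<'E'
from plant import get_state, vision, r
import cv2
s=get_state()
for k,v in s.items(): print(k,v)
for n in("scene","top"):
    im=vision.snapshot(n); cv2.imwrite(f"pics/{n}0.png",im[:,:,::-1]); print(n,vision.camera_model(n))
E
```

```text
pics
clock 0.0
q [-1.09621176  0.68997351 -0.19451707  1.56635333  0.15732146  0.90251155
 -0.21511375]
qd [-0.00143951 -0.00060798  0.00088184 -0.00076105 -0.0002594  -0.00061074
 -0.00129374]
joint_torque [-3.54048125e-04 -5.27551246e+01 -1.26679379e+00 -1.53422910e+01
 -5.26209839e-02  6.60053265e-03  1.62948932e-04]
tool_pos [0.26644402 0.56469011 0.25691416]
eef_rot [ 8.44561669e-01  5.35457496e-01 -7.38275706e-04  5.58376033e-04]
contact_force [-1.07918947  0.26525322  0.51219946]
moment [ 0.01307944  0.08092699 -0.01567951]
opening 1.0016822194883708
scene {'vfov': 56.494131872994075, 'cx': 315.45610082123125, 'cy': 197.01648240196937, 'world_to_cam': array([[-0.73840998, -0.67424624,  0.0119462 ,  0.38403551],
       [ 0.33254833, -0.3486693 ,  0.87626556, -0.28987844],
       [-0.58665349,  0.65101592,  0.48168035, -0.5124078 ],
       [ 0.        ,  0.        ,  0.        ,  1.        ]])}
top {'vfov': 51.095362911351, 'cx': 315.91520429119595, 'cy': 205.4033263691913, 'world_to_cam': array([[-0.02125054, -0.99931115,  0.03042432, -0.06075784],
       [ 0.9943342 , -0.01795489,  0.10477172, -0.60293231],
       [-0.10415328,  0.0324784 ,  0.99403081, -0.91020208],
       [ 0.        ,  0.        ,  0.        ,  1.        ]])}
```

View pics/top0.png

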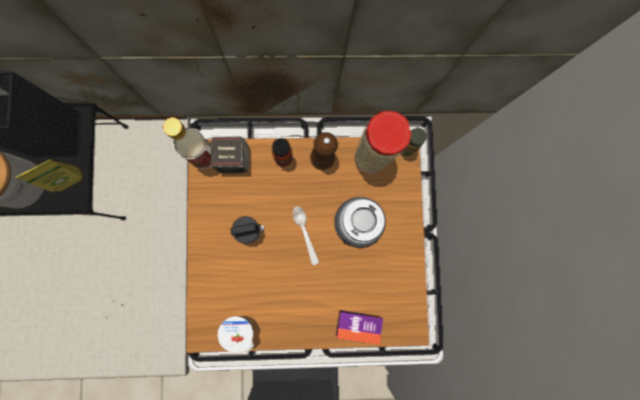

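View pics/scene0.png

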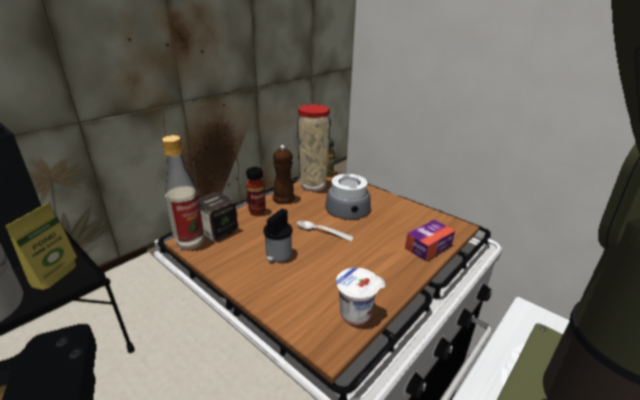

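The top view shows the cup at about (247,230), with one lug at about (262,227). The grinder is at about (361,221) and the spoon lies between them. I'll zoom in on the cup and grinder.

```bash
cat > h.py <<'E'
import numpy as np, cv2
from plant import get_state, vision, r
def cam(n):
    m=vision.camera_model(n); f=200/np.tan(np.radians(m['vfov'])/2); return f,m['cx'],m['cy'],np.array(m['world_to_cam'])
def proj(n,P):
    f,cx,cy,T=cam(n); c=T[:3,:3]@np.asarray(P)+T[:3,3]; return np.array([cx+f*c[0]/-c[2], cy-f*c[1]/-c[2]])
def ray(n,uv):
    f,cx,cy,T=cam(n); d=np.array([(uv[0]-cx)/f,-(uv[1]-cy)/f,-1]); R=T[:3,:3]; o=-R.T@T[:3,3]; d=R.T@d; return o,d/np.linalg.norm(d)
def onz(n,uv,z):
    o,d=ray(n,uv); return o+d*(z-o[2])/d[2]
E
python3 - <<'E'
from h import *
im=cv2.imread("pics/top0.png")
a=cv2.resize(im[195:265,210:280],(560,560),interpolation=cv2.INTER_CUBIC)
cv2.imwrite("pics/cup_top.png",a)
cv2.imwrite("pics/gr_top.png",cv2.resize(im[185:255,325:395],(560,560),interpolation=cv2.INTER_CUBIC))
s=cv2.imread("pics/scene0.png")
cv2.imwrite("pics/sc_cup.png",cv2.resize(s[165:285,250:410],(800,600),interpolation=cv2.INTER_CUBIC))
print(onz("top",(187,137),.018),onz("top",(187,352),.018),onz("top",(427,352),.018),onz("top",(424,140),.018))
print(onz("top",(245,230),.1+.017),onz("top",(361,221),.094))
E
```

```text
[0.76712665 0.22097187 0.018     ] [0.28592954 0.21580399 0.018     ] [ 0.27087359 -0.313274    0.018     ] [ 0.752798   -0.32995976  0.018     ]
[0.54524534 0.07503405 0.117     ] [ 0.56047936 -0.16479673  0.094     ]
```

View pics/cup_top.png

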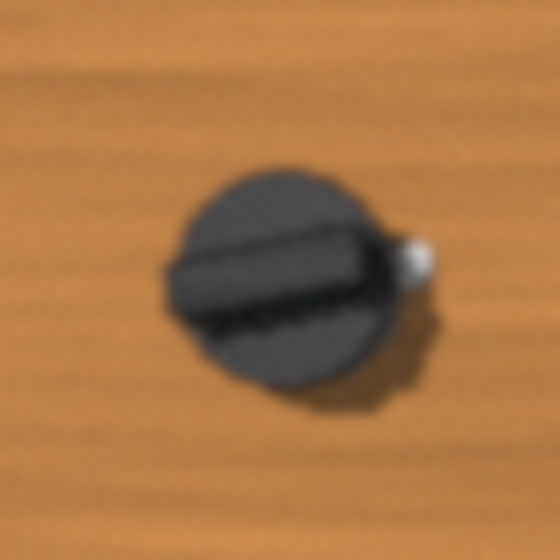

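View pics/gr_top.png

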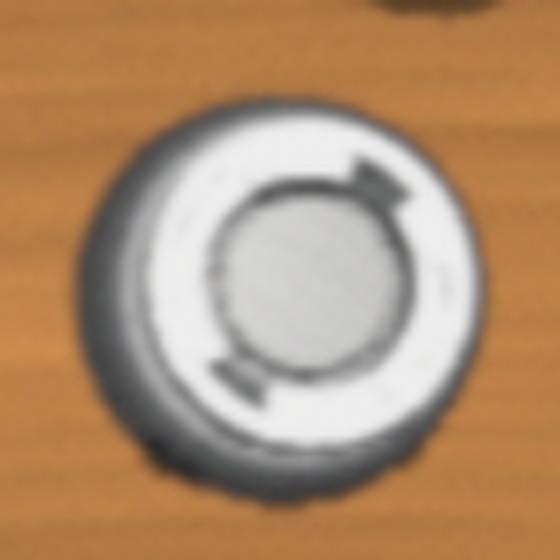

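View pics/sc_cup.png

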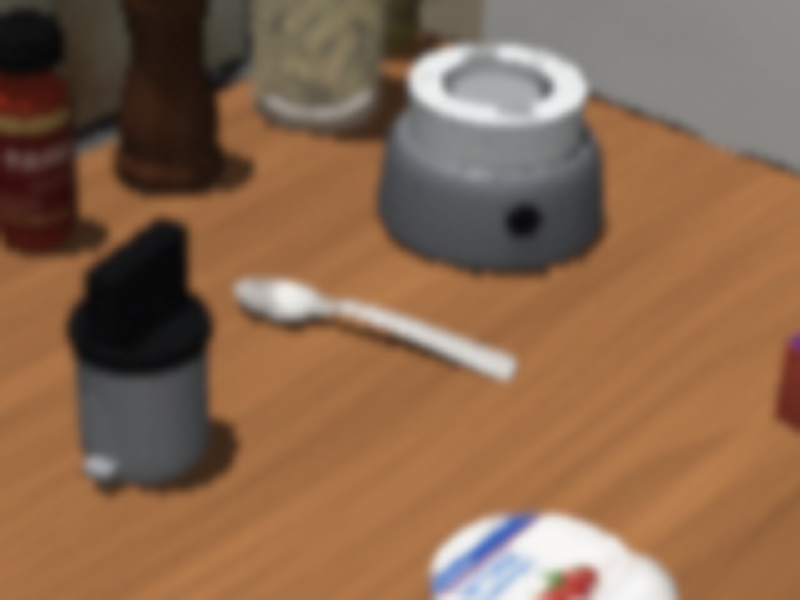

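```bash
python3 - <<'E'
from h import *
im=cv2.imread("pics/top0.png")
f,cx,cy,T=cam("top"); print("campos",-T[:3,:3].T@T[:3,3])
# grinder
sc=8
def crop(x0,y0,n=70): return cv2.resize(im[y0:y0+n,x0:x0+n],None,fx=sc,fy=sc,interpolation=cv2.INTER_CUBIC)
def full(p,x0,y0): p=np.asarray(p,float); return (p+.5)/sc-.5+np.array([x0,y0])
g=crop(325,185); hsv=cv2.cvtColor(g,cv2.COLOR_BGR2HSV)
for th in (205,215,222):
    m=((hsv[:,:,2]>th)&(hsv[:,:,1]<40)).astype(np.uint8)
    cs,_=cv2.findContours(m,cv2.RETR_CCOMP,cv2.CHAIN_APPROX_NONE); c=max(cs,key=cv2.contourArea)
    pts=np.array([onz("top",full(p[0],325,185),.094) for p in cv2.convexHull(c)])
    (x,y),rad=cv2.minEnclosingCircle(pts[:,:2].astype(np.float32)*1000)
    A=np.c_[2*pts[:,:2],np.ones(len(pts))]; s=np.linalg.lstsq(A,(pts[:,:2]**2).sum(1),rcond=None)[0]
    print(th,"rim",x,y,rad,"ls",s[:2]*1000,np.sqrt(s[2]+s[0]**2+s[1]**2)*1000)
# opening + slots: dark inside rim
v=cv2.cvtColor(g,cv2.COLOR_BGR2GRAY)
G=np.array([0,0,0.])
cv2.imwrite("pics/v.png",v)
m=(v<150).astype(np.uint8)
n,l,st,ce=cv2.connectedComponentsWithStats(m)
for i in range(1,n):
    if 100<st[i,4]<20000: print("dark",st[i],onz("top",full(ce[i],325,185),.094))
# cup
g=crop(210,195); hsv=cv2.cvtColor(g,cv2.COLOR_BGR2HSV)
m=((hsv[:,:,2]<100)&(hsv[:,:,1]<90)).astype(np.uint8)
cs,_=cv2.findContours(m,cv2.RETR_EXTERNAL,cv2.CHAIN_APPROX_NONE); c=max(cs,key=cv2.contourArea)
pts=np.array([onz("top",full(p[0],210,195),.084)[:2] for p in c])
# keep lid-only arcs: robust circle
keep=np.ones(len(pts),bool)
for k in range(10):
    A=np.c_[2*pts[keep],np.ones(keep.sum())]; s=np.linalg.lstsq(A,(pts[keep]**2).sum(1),rcond=None)[0]; R=np.sqrt(s[2]+s[0]**2+s[1]**2)
    e=abs(np.linalg.norm(pts-s[:2],axis=1)-R); keep=e<max(.0008,2*np.median(e[keep]))
print("lid",s[:2],R,keep.sum(),len(pts))
lug=((hsv[:,:,2]>150)&(hsv[:,:,1]<70)).astype(np.uint8)
n,l,st,ce=cv2.connectedComponentsWithStats(lug)
for i in range(1,n): print("lug",st[i],onz("top",full(ce[i],210,195),.030))
for p in [(170,265),(357,228),(180,318),(370,280)]: print("wing",p,onz("top",full(p,210,195),.117))
o=cv2.cvtColor(g,cv2.COLOR_BGR2GRAY); o=np.clip(o.astype(float)*3,0,255).astype(np.uint8)
cv2.imwrite("pics/cup_enh.png",o)
E
```

```text
campos [ 0.50342455 -0.04197966  0.96978768]
205 rim 563.3815307617188 -169.20774841308594 43.12106704711914 ls [ 563.34826899 -169.51596993] 42.40830747716465
215 rim 563.1476440429688 -169.21925354003906 42.56769943237305 ls [ 563.29400022 -169.60446446] 41.991652685201764
222 rim 562.9949340820312 -169.18336486816406 42.10689163208008 ls [ 563.27022935 -169.65289818] 41.58969222574203
dark [ 243  162  170  193 6338] [ 0.57860073 -0.18324449  0.094     ]
dark [ 235  339  127   43 1357] [ 0.541204   -0.16313142  0.094     ]
dark [214 362  47  41 921] [ 0.53721156 -0.15018449  0.094     ]
lid [0.54886559 0.07703235] 0.029370720601063615 320 645
lug [409 243  24  29 504] [0.55632462 0.04868146 0.03      ]
wing (170, 265) [0.55049697 0.10362702 0.117     ]
wing (357, 228) [0.55896721 0.05640379 0.117     ]
wing (180, 318) [0.53704189 0.10111372 0.117     ]
wing (370, 280) [0.54569911 0.05319771 0.117     ]
```

View pics/cup_enh.png

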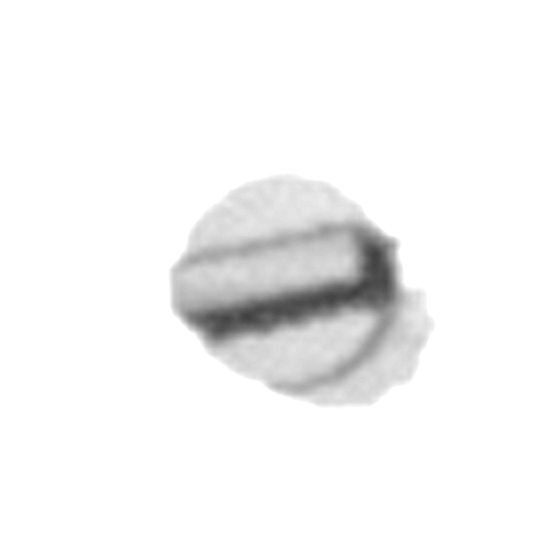

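```bash
python3 - <<'E'
from h import *
sc=8
full=lambda p,x0,y0:(np.array(p)+.5)/sc-.5+np.array([x0,y0])
for p in [(182,262),(352,230),(178,314),(360,287),(268,272)]: print(p,onz("top",full(p,210,195),.117).round(4))
# slots: outer corners in crop
im=cv2.imread("pics/top0.png"); 
for (x0,y0,n) in [(325,185,70)]:
    g=cv2.resize(im[y0:y0+n,x0:x0+n],(1120,1120),interpolation=cv2.INTER_CUBIC)[240:860,350:890]
    g=cv2.convertScaleAbs(g,alpha=1.0); cv2.imwrite("pics/slots.png",g[:600])
v=cv2.cvtColor(cv2.resize(im[185:255,325:395],None,fx=8,fy=8,interpolation=cv2.INTER_CUBIC),cv2.COLOR_BGR2GRAY)
# unwrap at radius 30-33.5 mm around grinder centre
C=np.array([.5633,-.1695])
for rr in (.0305,.032,.0335):
    a=np.radians(np.arange(0,360,1)); prof=[]
    for t in a:
        u=proj("top",[C[0]+rr*np.cos(t),C[1]+rr*np.sin(t),.094]); q=(u-[325,185]+.5)*8-.5
        prof.append(v[int(round(q[1])),int(round(q[0]))])
    prof=np.array(prof,float)
    w=np.clip(200-prof,0,None); idx=np.where(prof<190)[0]
    print(rr,idx)
    for lo,hi in((-80,-5),(100,175)):
        k=np.arange(lo,hi)%360; print(lo,(np.arange(lo,hi)*w[k]).sum()/w[k].sum())
s=cv2.imread("pics/scene0.png")
for n,P in {"rimC":[.5633,-.1695,.094],"cupwing":[.5489,.077,.117],"cupbase":[.5489,.077,.018]}.items(): print(n,proj("scene",P))
th=np.radians(np.arange(0,360,5))
o=cv2.resize(s[165:285,250:410],(800,600),interpolation=cv2.INTER_CUBIC)
def dr(P,col):
    q=(proj("scene",P)-[250,165]+.5)*5-.5; cv2.circle(o,tuple(int(round(x)) for x in q),2,col,-1)
for t in th:
    dr([.5633+.0425*np.cos(t),-.1695+.0425*np.sin(t),.094],(0,0,255))
    dr([.5633+.058*np.cos(t),-.1695+.058*np.sin(t),.018],(0,0,255))
    dr([.5489+.029*np.cos(t),.077+.029*np.sin(t),.084],(0,255,0))
    dr([.5489+.023*np.cos(t),.077+.023*np.sin(t),.018],(0,255,0))
ax=np.array([np.sin(np.radians(10.5)),-np.cos(np.radians(10.5))]); n=np.array([-ax[1],ax[0]])
for i in (-1,1):
    for j in (-1,1):
        p=np.array([.5489,.077])+i*.026*ax+j*.008*n; dr([*p,.117],(255,255,0))
    p=np.array([.5489,.077])+i*.034*ax; dr([*p,.027],(255,0,255))
cv2.imwrite("pics/ov.png",o)
E
```

```text
(182, 262) [0.5512 0.1006 0.117 ]
(352, 230) [0.5585 0.0577 0.117 ]
(178, 314) [0.5381 0.1016 0.117 ]
(360, 287) [0.544  0.0557 0.117 ]
(268, 272) [0.5482 0.0789 0.117 ]
0.0305 [130 131 132 133 134 135 136 137 138 139 140 141 142 143 144 145 146 147
 148 149 150 151 152 153 154 155 156 157 307 308 309 310 311 312 313 314
 315 316 317 318 319 320 321 322 323 324 325 326 327 328 329 330 331 332
 333 334 335 336 337 338]
-80 -37.305131218174694
100 143.59588537839824
0.032 [129 130 131 132 133 134 135 136 137 138 139 140 141 142 143 144 145 146
 147 148 149 150 151 152 153 154 155 156 157 308 309 310 311 312 313 314
 315 316 317 318 319 320 321 322 323 324 325 326 327 328 329 330 331 332
 333 334 335 336 337 338]
-80 -37.099271751628976
100 143.21545791424035
0.0335 [129 130 131 132 133 134 135 136 137 138 139 140 141 142 143 144 145 146
 147 148 149 150 151 152 153 154 155 156 157 158 308 309 310 311 312 313
 314 315 316 317 318 319 320 321 322 323 324 325 326 327 328 329 330 331
 332 333 334 335 336 337]
-80 -37.05730659025788
100 143.2670259676629
rimC [349.69062553 181.0611803 ]
cupwing [278.73944211 213.21091085]
cupbase [280.42920148 253.85143332]
```

View pics/ov.png

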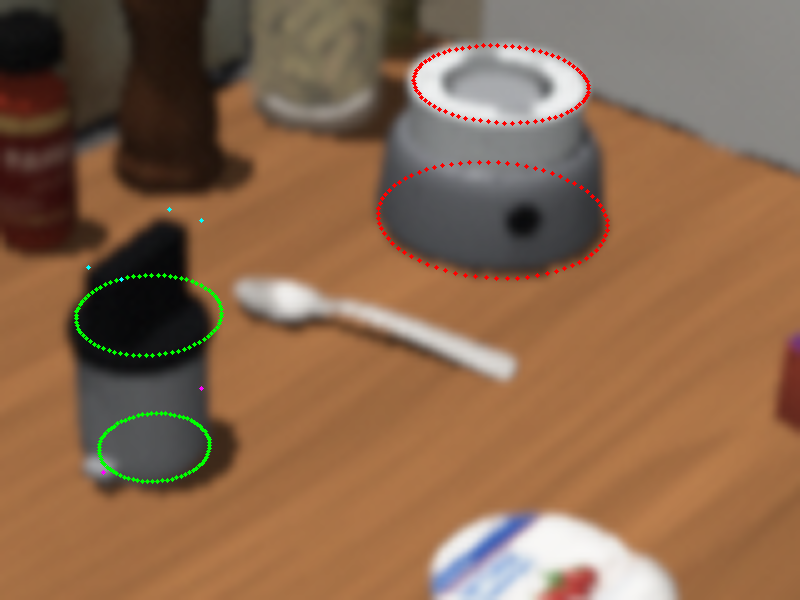

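View pics/slots.png

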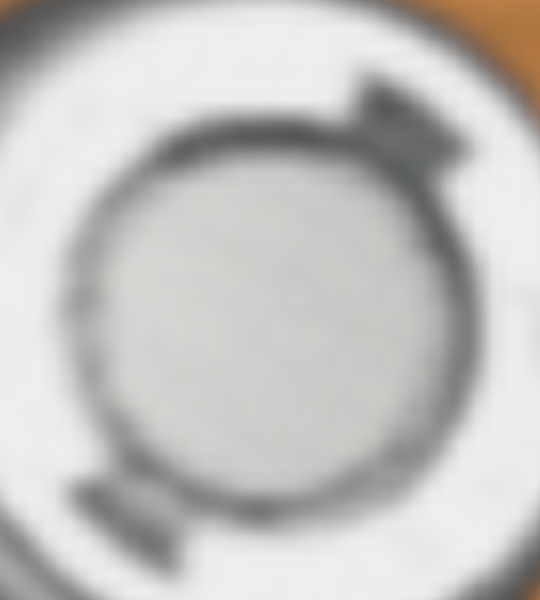

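```bash
python3 - <<'E'
from h import *
from scipy.optimize import least_squares
im=cv2.imread("pics/top0.png")
g=cv2.resize(im[195:265,210:280],None,fx=8,fy=8,interpolation=cv2.INTER_CUBIC)
sat=cv2.cvtColor(g,cv2.COLOR_BGR2HSV)[:,:,1].astype(float); gray=cv2.cvtColor(g,cv2.COLOR_BGR2GRAY)
# radial scan for edge in (R-B) colour: wood is orange, lid grey
d=(g[:,:,2].astype(float)-g[:,:,0]); 
c0=np.array([288,280.]); P=[]
for a in np.arange(0,360,4):
    t=np.radians(a); rs=np.arange(60,150); xs=c0[0]+rs*np.cos(t); ys=c0[1]+rs*np.sin(t)
    pr=d[ys.round().astype(int),xs.round().astype(int)]; th=0.5*(pr[:25].mean()+ (95 if not(-20<((a+180)%360-180)<110) else 60))
    th=35
    i=np.argmax(pr>th) if (pr>th).any() else None
    if i is not None: P.append((a,rs[i],xs[i],ys[i]))
P=np.array(P)
print([(int(a),int(r)) for a,r in P[:,:2]])
sel=[p for p in P if 215<p[0]<315 or 40<p[0]<125]
W=np.array([onz("top",(np.array(p[2:])+.5)/8-.5+[210,195],.082)[:2] for p in sel])
f=lambda q:np.hypot(W[:,0]-q[0],W[:,1]-q[1])-.029
s=least_squares(f,[.549,.077],loss='soft_l1',f_scale=.0005); print(s.x,(f(s.x)*1000).round(1))
# scene: body edges
s=cv2.imread("pics/scene0.png"); b=s[:,:,2].astype(int)-s[:,:,0]
for row in (243,247,250,252): print(row,[(u,b[row,u]) for u in list(range(262,270))+list(range(288,296))])
E
```

```text
[(0, 140), (4, 132), (8, 122), (12, 119), (16, 121), (20, 122), (24, 122), (28, 122), (32, 121), (36, 120), (40, 118), (44, 117), (48, 116), (52, 117), (56, 117), (60, 114), (64, 112), (68, 111), (72, 110), (76, 110), (80, 111), (84, 111), (88, 111), (92, 110), (96, 110), (100, 109), (104, 106), (108, 106), (112, 106), (116, 107), (120, 107), (124, 108), (128, 108), (132, 109), (136, 109), (140, 110), (144, 109), (148, 109), (152, 110), (156, 111), (160, 114), (164, 118), (168, 119), (172, 119), (176, 119), (180, 120), (184, 119), (188, 115), (192, 110), (196, 110), (200, 110), (204, 111), (208, 111), (212, 111), (216, 110), (220, 110), (224, 109), (228, 107), (232, 109), (236, 109), (240, 107), (244, 108), (248, 109), (252, 108), (256, 107), (260, 108), (264, 107), (268, 107), (272, 107), (276, 107), (280, 106), (284, 105), (288, 106), (292, 106), (296, 105), (300, 104), (304, 104), (308, 104), (312, 103), (316, 103), (320, 102), (324, 102), (328, 103), (332, 105), (336, 108), (340, 116), (344, 132), (348, 142), (352, 144), (356, 143)]
[0.54737753 0.07878017] [ 1.7  1.4  1.7  1.6  0
[... 868 characters left out ...]
, (295, np.int64(97))]
250 [(262, np.int64(95)), (263, np.int64(93)), (264, np.int64(85)), (265, np.int64(60)), (266, np.int64(21)), (267, np.int64(1)), (268, np.int64(-3)), (269, np.int64(-3)), (288, np.int64(-3)), (289, np.int64(-3)), (290, np.int64(0)), (291, np.int64(10)), (292, np.int64(27)), (293, np.int64(38)), (294, np.int64(42)), (295, np.int64(51))]
252 [(262, np.int64(93)), (263, np.int64(93)), (264, np.int64(89)), (265, np.int64(70)), (266, np.int64(29)), (267, np.int64(2)), (268, np.int64(-2)), (269, np.int64(-3)), (288, np.int64(-3)), (289, np.int64(-2)), (290, np.int64(-1)), (291, np.int64(9)), (292, np.int64(23)), (293, np.int64(33)), (294, np.int64(35)), (295, np.int64(37))]
```

```bash
python3 - <<'E'
from h import *
# jar: top lid centre & scene lid centre triangulate
def tri(a,b):
    o1,d1=ray("top",a);o2,d2=ray("scene",b)
    A=np.c_[d1,-d2]; t=np.linalg.lstsq(A,o2-o1,rcond=None)[0]; p,q=o1+t[0]*d1,o2+t[1]*d2; return (p+q)/2,np.linalg.norm(p-q)
print("jar lid",tri((388,132),(314,109)))
print("mill knob",tri((326,139),(283,148)))
print("bottle",tri((172,127),(172,140)))
print("paprika lid",tri((281,145),(256,172)))
for uv in [(375,168),(360,165)]: print(onz("top",uv,.018))
for p in [(300,207),(308,235),(317,263)]: print("spoon",onz("top",p,.022))
for c in ((.548,.079),(.5485,.080),(.551,.08)): print(c,proj("scene",[*c,.045]))
E
```

```text
jar lid (array([ 0.71094134, -0.19905618,  0.23680295]), np.float64(0.0003863894787426415))
mill knob (array([ 0.7187058, -0.0927777,  0.1593856]), np.float64(0.004414439159024188))
bottle (array([0.72052465, 0.1824508 , 0.25151722]), np.float64(0.00024095583449722802))
paprika lid (array([ 0.71626758, -0.0021465 ,  0.12558096]), np.float64(0.0048049888330349115))
[ 0.68792372 -0.21207016  0.018     ]
[ 0.69551831 -0.17736756  0.018     ]
spoon [ 0.59973449 -0.03664753  0.022     ]
spoon [ 0.5357929 -0.0536179  0.022    ]
spoon [ 0.47261671 -0.07261876  0.022     ]
(0.548, 0.079) [279.5693497  243.87063185]
(0.5485, 0.08) [279.0416545  243.98196136]
(0.551, 0.08) [278.20978135 243.48534508]
```

```bash
cat >> h.py <<'E'
from scipy.spatial.transform import Rotation as Ro
def st(p=True):
    s=get_state(); R=Ro.from_quat(s['eef_rot']); x=R.as_matrix()[:,0]; z=R.as_matrix()[:,2]
    if p: print("t",round(s['clock'],2),"pos",s['tool_pos'].round(4),"yaw",round(np.degrees(np.arctan2(x[1],x[0])),2),"z",z.round(3),"F",s['contact_force'].round(1),"M",s['moment'].round(2),"open",round(s['opening'],3),"q7",round(s['q'][6],2))
    return s,R
def to(pos,yaw,frac=1):
    s,R=st(); c,si=np.cos(np.radians(yaw)),np.sin(np.radians(yaw))
    D=np.array([[c,si,0],[si,-c,0],[0,0,-1]])
    dp=R.as_matrix().T@(np.array(pos)-s['tool_pos'])/.3
    dr=(R.inv()*Ro.from_matrix(D)).as_rotvec()/np.pi
    print("d",dp.round(4).tolist(),dr.round(4).tolist())
E
python3 - <<'E'
from h import *
to([.549,.0797,.2],10.4)
to([.45,.25,.25],30)
E
```

```text
t 0.1 pos [0.2665 0.5648 0.257 ] yaw 64.75 z [-0.001 -0.002 -1.   ] F [ 0.8 -0.5 -0.7] M [0.   0.01 0.01] open 1.0 q7 -0.22
d [-1.0603, 1.5415, 0.1919] [0.0003, 0.0005, 0.3019]
t 0.1 pos [0.2665 0.5648 0.257 ] yaw 64.75 z [-0.001 -0.002 -1.   ] F [ 0.8 -0.5 -0.7] M [0.   0.01 0.01] open 1.0 q7 -0.22
d [-0.6879, 1.0009, 0.0245] [0.0002, 0.0005, 0.1931]
```

Call:
play_rows(
  deltas=[
    [[-1, -0.66, 0.96, 0.025, 0, 0, 0.19], [-1, -0.66, 0.96, 0.025, 0, 0, 0.19], [-1, -0.66, 0.96, 0.025, 0, 0, 0.19], [-1, -0.66, 0.96, 0.025, 0, 0, 0.19], [-1, -0.66, 0.96, 0.025, 0, 0, 0.19]],
  ],
  force=30,
)

```text
clock: 0.72
tool_pos: [0.4243, 0.2934, 0.2505]
eef_rot: [0.965, 0.263, -0.001, 0.001]
contact_force: [0.7, 1.1, -0.7]
opening: 0.998
```

```bash
python3 -c "
from h import *
to([.549,.0797,.18],10.4)"
```

```text
t 0.72 pos [0.4243 0.2934 0.2505] yaw 30.55 z [-0.001 -0.002 -1.   ] F [ 0.7  1.1 -0.7] M [-0.05 -0.05  0.01] open 0.998 q7 -0.22
d [-0.0038, 0.8244, 0.2362] [0.0005, 0.0004, 0.112]
```

Call:
play_rows(
  deltas=[
    [[-1, -0.004, 0.824, 0.236, 0, 0, 0.112], [-1, -0.004, 0.824, 0.236, 0, 0, 0.112], [-1, -0.004, 0.824, 0.236, 0, 0, 0.112], [-1, -0.004, 0.824, 0.236, 0, 0, 0.112], [-1, -0.004, 0.824, 0.236, 0, 0, 0.112]],
  ],
)

```text
clock: 1.35
tool_pos: [0.55, 0.0737, 0.1786]
eef_rot: [0.996, 0.086, -0.001, 0.003]
contact_force: [-0.7, 1.1, -0.1]
opening: 1.003
```

```bash
python3 -c "
from h import *
to([.549,.0797,.107],10.4)
for n in('top','scene'):
    im=vision.snapshot(n); cv2.imwrite(f'pics/{n}1.png',im[:,:,::-1])
a=cv2.imread('pics/top1.png');b=cv2.imread('pics/scene1.png')
cv2.imwrite('pics/c1.png',np.hstack([cv2.resize(a[180:280,200:300],(400,400)),cv2.resize(b[165:265,230:330],(400,400))]))"
```

```text
t 1.35 pos [0.55   0.0737 0.1786] yaw 9.9 z [-0.002 -0.006 -1.   ] F [-0.7  1.1 -0.1] M [0.01 0.1  0.01] open 1.003 q7 -0.06
d [0.0009, -0.0216, 0.2387] [0.0017, 0.0009, -0.0028]
```

View pics/c1.png

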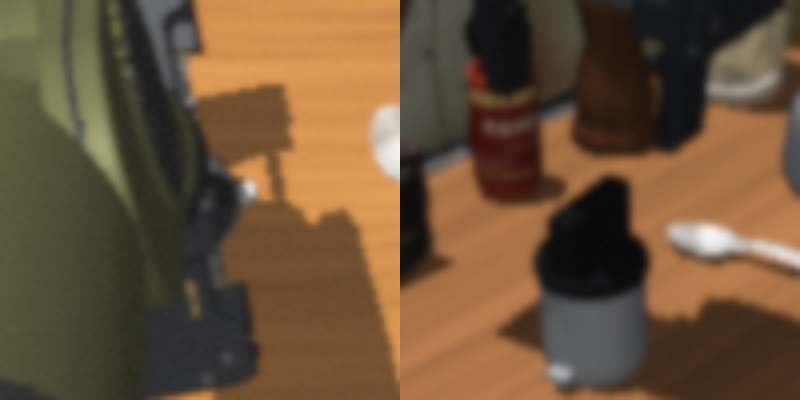

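The scene view shows the upright cup, crop (590,280), clear of the fingers above it. In the top view the arm covers most of the cup. Next I descend to the grasp height.

```bash
python3 -c "
from h import *
to([.549,.0797,.107],10.4)"
```

```text
t 1.45 pos [0.5489 0.0785 0.1794] yaw 10.24 z [-0.002 -0.002 -1.   ] F [-0.4  0.8  0. ] M [-0.04  0.11 -0.02] open 1.002 q7 -0.06
d [0.0016, -0.0043, 0.2413] [0.0006, 0.0007, -0.0009]
```

Call:
play_rows(
  deltas=[
    [[-1, 0.0015, -0.004, 0.14, 0, 0, 0], [-1, 0.0015, -0.004, 0.22, 0, 0, 0], [-1, 0.0015, -0.004, 0.241, 0, 0, 0], [-1, 0.0015, -0.004, 0.241, 0, 0, 0], [-1, 0.0015, -0.004, 0.241, 0, 0, 0]],
  ],
)

```text
clock: 2.08
tool_pos: [0.5496, 0.0804, 0.1082]
eef_rot: [0.996, 0.09, 0.0, 0.001]
contact_force: [0.1, 0.3, 0.5]
opening: 0.999
```

```bash
python3 -c "
from h import *
to([.549,.0797,.107],10.4)
im=vision.snapshot('scene'); cv2.imwrite('pics/s2.png',cv2.resize(im[165:285,220:380,::-1],(800,600)))"
```

```text
t 2.08 pos [0.5496 0.0804 0.1082] yaw 10.28 z [ 0.    -0.002 -1.   ] F [0.1 0.3 0.5] M [-0.04  0.03 -0.01] open 0.999 q7 -0.07
d [-0.0023, 0.0018, 0.0042] [0.0005, 0.0, -0.0006]
```

View pics/s2.png

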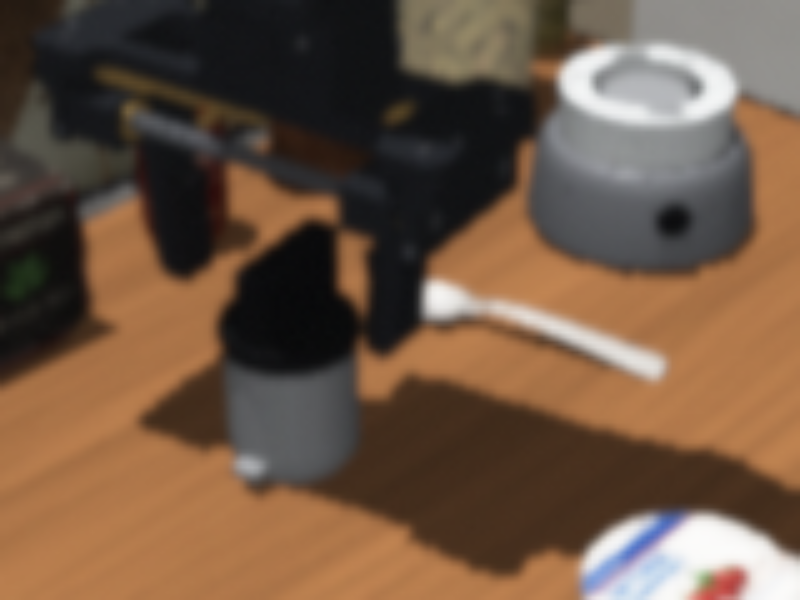

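The fingers straddle the wing: tips at (180,270) and (385,350), wing at about (290,280). Closing.

Call:
play_rows(
  deltas=[
    [[1, -0.002, 0.002, 0.004, 0, 0, 0], [1, -0.002, 0.002, 0.004, 0, 0, 0], [1, -0.002, 0.002, 0.004, 0, 0, 0], [1, -0.002, 0.002, 0.004, 0, 0, 0], [1, -0.002, 0.002, 0.004, 0, 0, 0]],
  ],
  force=25,
)

```text
clock: 2.75
tool_pos: [0.5491, 0.0794, 0.107]
eef_rot: [0.996, 0.089, 0.0, 0.001]
contact_force: [-0.4, -0.5, 0.0]
opening: 0.461
```

```bash
python3 -c "
from h import *
to([.549,.0797,.107],10.4)"
```

```text
t 2.75 pos [0.5491 0.0794 0.107 ] yaw 10.26 z [ 0.    -0.002 -1.   ] F [-0.4 -0.5  0. ] M [-0.09  0.04  0.  ] open 0.461 q7 -0.07
d [-0.0003, -0.001, -0.0] [0.0006, 0.0, -0.0008]
```

Call:
play_rows(
  deltas=[
    [[1, 0, 0, 0, 0, 0, 0], [1, 0, 0, 0, 0, 0, 0], [1, 0, 0, 0, 0, 0, 0], [1, 0, 0, 0, 0, 0, 0], [1, 0, 0, 0, 0, 0, 0]],
  ],
  force=30,
)

```text
clock: 3.38
tool_pos: [0.5492, 0.0794, 0.1069]
eef_rot: [0.996, 0.089, 0.0, 0.001]
contact_force: [0.2, -0.1, -0.7]
opening: 0.174
```

```bash
python3 -c "
from h import *
st()"
```

```text
t 3.38 pos [0.5492 0.0794 0.1069] yaw 10.26 z [ 0.    -0.002 -1.   ] F [ 0.2 -0.1 -0.7] M [-0.08 -0.04 -0.03] open 0.174 q7 -0.07
```

The opening is 15.3 mm, close to the 16 mm wing, so the wing is gripped. Lifting.

Call:
play_rows(
  deltas=[
    [[1, 0, 0, -0.1, 0, 0, 0], [1, 0, 0, -0.24, 0, 0, 0], [1, 0, 0, -0.36, 0, 0, 0], [1, 0, 0, -0.36, 0, 0, 0], [1, 0, 0, -0.36, 0, 0, 0]],
  ],
  force=40,
)

```text
clock: 4.0
tool_pos: [0.5481, 0.0794, 0.2138]
eef_rot: [0.996, 0.089, -0.001, 0.001]
contact_force: [-0.1, 0.4, -3.2]
opening: 0.177
```

```bash
python3 -c "
from h import *
to([.556,-.05,.215],30)
im=vision.snapshot('scene'); cv2.imwrite('pics/s3.png',cv2.resize(im[125:245,220:380,::-1],(800,600)))"
```

```text
t 4.0 pos [0.5481 0.0794 0.2138] yaw 10.27 z [-0.002 -0.002 -1.   ] F [-0.1  0.4 -3.2] M [-0.13  0.06  0.05] open 0.177 q7 -0.06
d [-0.0509, 0.4291, -0.003] [0.0004, 0.0009, -0.1096]
```

View pics/s3.png

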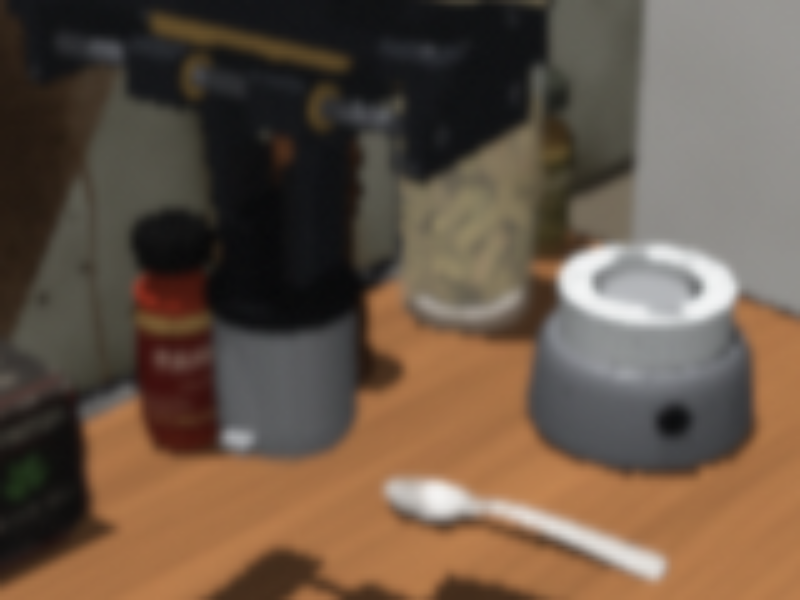

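The cup hangs upright from the gripper, with its lug at (238,438), and the wrist force shows its weight. Next I carry it over to the grinder.

Call:
play_rows(
  deltas=[
    [[1, -0.03, 0.12, -0.003, 0, 0, -0.03], [1, -0.05, 0.28, -0.003, 0, 0, -0.08], [1, -0.051, 0.429, -0.003, 0, 0, -0.11], [1, -0.051, 0.429, -0.003, 0, 0, -0.11], [1, -0.051, 0.429, -0.003, 0, 0, -0.11]],
  ],
)

```text
clock: 4.68
tool_pos: [0.5549, -0.0494, 0.2133]
eef_rot: [0.966, 0.259, -0.003, -0.0]
contact_force: [-0.1, 0.5, -1.7]
opening: 0.178
```

```bash
python3 -c "
from h import *
to([.5633,-.1695,.215],53)"
```

```text
t 4.67 pos [ 0.5549 -0.0494  0.2133] yaw 30.04 z [-0.006 -0.001 -1.   ] F [-0.1  0.5 -1.7] M [ 0.02  0.07 -0.01] open 0.178 q7 0.4
d [-0.1761, 0.3605, -0.0054] [-0.0009, 0.0017, -0.1275]
```

Call:
play_rows(
  deltas=[
    [[1, -0.05, 0.1, -0.005, 0, 0, -0.04], [1, -0.12, 0.24, -0.005, 0, 0, -0.09], [1, -0.176, 0.36, -0.005, -0.001, 0.0015, -0.1275], [1, -0.176, 0.36, -0.005, -0.001, 0.0015, -0.1275], [1, -0.176, 0.36, -0.005, -0.001, 0.0015, -0.1275]],
  ],
)

```text
clock: 5.3
tool_pos: [0.5632, -0.1669, 0.2143]
eef_rot: [0.895, 0.447, -0.0, -0.001]
contact_force: [0.4, 0.2, -3.3]
opening: 0.175
```

```bash
python3 -c "
from h import *
to([.5633,-.1695,.215],53)
for n in('top','scene'):
    im=vision.snapshot(n); cv2.imwrite(f'pics/{n}4.png',im[:,:,::-1])
a=cv2.imread('pics/top4.png');b=cv2.imread('pics/scene4.png')
cv2.imwrite('pics/c4.png',np.hstack([cv2.resize(a[170:270,310:410],(400,400)),cv2.resize(b[115:235,300:420],(400,400))]))"
```

```text
t 5.3 pos [ 0.5632 -0.1669  0.2143] yaw 53.09 z [-0.001  0.002 -1.   ] F [ 0.4  0.2 -3.3] M [0.08 0.02 0.06] open 0.175 q7 0.89
d [-0.0068, 0.0054, -0.0024] [-0.0006, -0.0001, 0.0005]
```

View pics/c4.png

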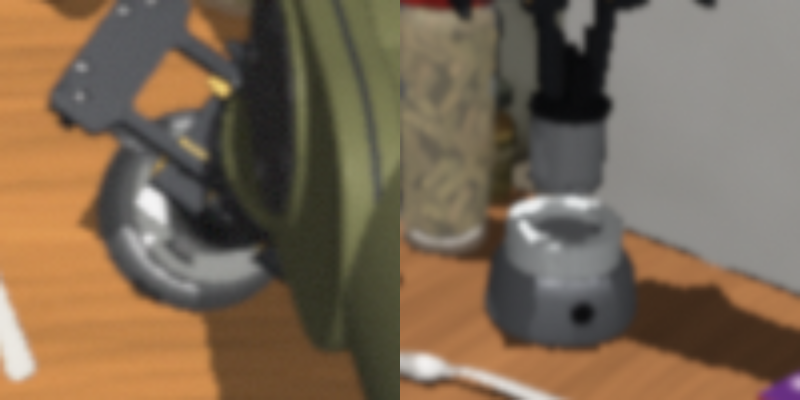

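The scene crop shows the cup above the collar and roughly concentric: cup axis at about x=570 against the collar at about 563. I'll go to the exact pose, compare the two axis columns, then descend by feel.

Call:
play_rows(
  deltas=[
    [[1, -0.007, 0.005, 0.03, 0, 0, 0], [1, -0.007, 0.005, 0.06, 0, 0, 0], [1, -0.007, 0.005, 0.06, 0, 0, 0], [1, -0.007, 0.005, 0.06, 0, 0, 0]],
  ],
)

```text
clock: 5.9
tool_pos: [0.5634, -0.169, 0.1965]
eef_rot: [0.894, 0.448, -0.0, -0.001]
contact_force: [0.3, 0.5, -3.3]
opening: 0.177
```

```bash
python3 -c "
from h import *
to([.5635,-.1695,.190],53)
im=vision.snapshot('scene')[:,:,::-1]; cv2.imwrite('pics/scene5.png',im)
cv2.imwrite('pics/c5.png',cv2.resize(im[125:215,300:420],(800,600),interpolation=cv2.INTER_CUBIC))
print(proj('scene',[.5633,-.1695,.094]),proj('scene',[.5633,-.1695,.15]))"
```

```text
t 5.9 pos [ 0.5634 -0.169   0.1965] yaw 53.19 z [-0.001  0.001 -1.   ] F [ 0.3  0.5 -3.3] M [ 0.03 -0.02  0.04] open 0.177 q7 0.89
d [-0.0013, 0.0013, 0.0217] [-0.0005, -0.0001, 0.0011]
[349.69062553 181.0611803 ] [351.02153585 159.83707598]
```

View pics/c5.png

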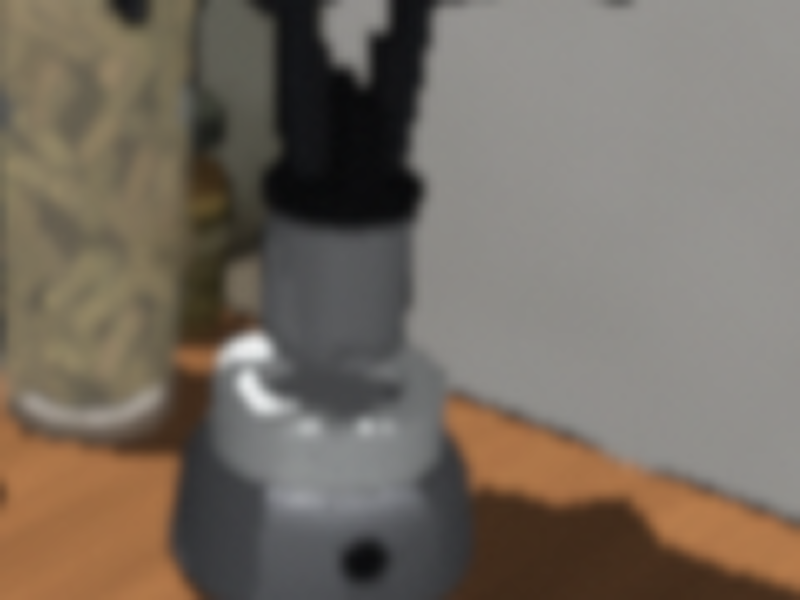

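In this picture the cup axis and the collar axis agree to about 0.3 px, which is under 1 mm. Descending.

Call:
play_rows(
  deltas=[
    [[1, -0.001, 0.001, 0.02, 0, 0, 0.001], [1, -0.001, 0.001, 0.045, 0, 0, 0.001], [1, -0.001, 0.001, 0.055, 0, 0, 0.001], [1, -0.001, 0.001, 0.055, 0, 0, 0.001]],
  ],
)

```text
clock: 6.45
tool_pos: [0.5634, -0.1694, 0.1798]
eef_rot: [0.895, 0.446, -0.0, -0.001]
contact_force: [-0.1, -0.5, -2.8]
opening: 0.18
```

```bash
python3 -c "
from h import *
to([.5635,-.1695,.174],53)"
```

```text
t 6.45 pos [ 0.5634 -0.1694  0.1798] yaw 53.01 z [-0.001  0.001 -1.   ] F [-0.1 -0.5 -2.8] M [-0.01 -0.03 -0.04] open 0.18 q7 0.87
d [-0.0001, 0.0006, 0.0193] [-0.0006, -0.0001, 0.0]
```

Call:
play_rows(
  deltas=[
    [[1, 0, 0, 0.005, 0, 0, 0], [1, 0, 0, 0.01, 0, 0, 0], [1, 0, 0, 0.016, 0, 0, 0], [1, 0, 0, 0.016, 0, 0, 0]],
  ],
)

```text
clock: 6.95
tool_pos: [0.5635, -0.1694, 0.1752]
eef_rot: [0.895, 0.446, -0.0, -0.001]
contact_force: [-0.8, -1.0, 0.2]
opening: 0.176
```

```bash
python3 -c "
from h import *
to([.5635,-.1695,.170],53)"
```

```text
t 6.95 pos [ 0.5635 -0.1694  0.1752] yaw 53.0 z [-0.001  0.001 -1.   ] F [-0.8 -1.   0.2] M [0.02 0.13 0.  ] open 0.176 q7 0.87
d [-0.0004, 0.0002, 0.0173] [-0.0005, -0.0001, 0.0]
```

Call:
play_rows(
  deltas=[
    [[1, 0, 0, 0.005, 0, 0, 0], [1, 0, 0, 0.01, 0, 0, 0], [1, 0, 0, 0.014, 0, 0, 0], [1, 0, 0, 0.014, 0, 0, 0]],
  ],
)

```text
clock: 7.45
tool_pos: [0.5636, -0.1694, 0.1712]
eef_rot: [0.895, 0.446, -0.0, -0.001]
contact_force: [-1.3, 0.2, 3.6]
opening: 0.18
```

```bash
python3 -c "
from h import *
to([.5635,-.1695,.167],53)"
```

```text
t 7.45 pos [ 0.5636 -0.1694  0.1712] yaw 53.01 z [-0.001  0.001 -1.   ] F [-1.3  0.2  3.6] M [-0.06  0.28  0.02] open 0.18 q7 0.87
d [-0.0005, 0.0001, 0.0139] [-0.0004, -0.0001, 0.0]
```

The spring curve matches: about 6.5 N net at 6 mm of travel, so the lugs are in the slots. I'll press on to about 13 mm.

Call:
play_rows(
  deltas=[
    [[1, 0, 0, 0.006, 0, 0, 0], [1, 0, 0, 0.012, 0, 0, 0], [1, 0, 0, 0.018, 0, 0, 0], [1, 0, 0, 0.02, 0, 0, 0], [1, 0, 0, 0.02, 0, 0, 0]],
  ],
)

```text
clock: 8.07
tool_pos: [0.5636, -0.1693, 0.1655]
eef_rot: [0.895, 0.446, -0.0, -0.001]
contact_force: [-1.6, 0.2, 5.9]
opening: 0.177
```

```bash
python3 -c "
from h import *
to([.5635,-.1695,.164],53)"
```

```text
t 8.07 pos [ 0.5636 -0.1693  0.1655] yaw 53.01 z [-0.001  0.001 -1.   ] F [-1.6  0.2  5.9] M [ 0.02  0.56 -0.01] open 0.177 q7 0.87
d [-0.0008, 0.0, 0.0051] [-0.0003, -0.0001, 0.0]
```

Call:
play_rows(
  deltas=[
    [[1, 0, 0, 0.003, 0, 0, 0], [1, 0, 0, 0.005, 0, 0, 0], [1, 0, 0, 0.005, 0, 0, 0]],
  ],
)

```text
clock: 8.45
tool_pos: [0.5636, -0.1693, 0.1645]
eef_rot: [0.895, 0.446, 0.0, -0.0]
contact_force: [-2.3, 0.6, 7.2]
opening: 0.177
```

```bash
python3 -c "
from h import *
s,R=st(0); a=[]
for i in range(1): to([.5635,-.1695,.163],53)"
```

```text
t 8.45 pos [ 0.5636 -0.1693  0.1645] yaw 53.01 z [-0.     0.001 -1.   ] F [-2.3  0.6  7.2] M [-0.    0.6  -0.06] open 0.177 q7 0.87
d [-0.0008, 0.0, 0.005] [-0.0002, -0.0001, 0.0001]
```

Call:
play_rows(
  deltas=[
    [[1, 0, 0, 0.004, 0, 0, 0], [1, 0, 0, 0.006, 0, 0, 0], [1, 0, 0, 0.006, 0, 0, 0]],
  ],
)

```text
clock: 8.82
tool_pos: [0.5636, -0.1693, 0.1632]
eef_rot: [0.895, 0.446, 0.0, -0.0]
contact_force: [-2.7, 0.5, 8.5]
opening: 0.179
```

```bash
python3 -c "
from h import *
to([.5635,-.1693,.163],43)"
```

```text
t 8.82 pos [ 0.5636 -0.1693  0.1632] yaw 53.01 z [-0.     0.001 -1.   ] F [-2.7  0.5  8.5] M [ 0.06  0.66 -0.02] open 0.179 q7 0.86
d [-0.0002, -0.0003, 0.0008] [-0.0002, -0.0001, 0.0556]
```

Net downforce is about 11.3 N, so the lugs should be past the lip. Starting the clockwise turn in small steps.

Call:
play_rows(
  deltas=[
    [[1, -0.001, -0.0013, 0.0015, 0, 0, 0.01], [1, -0.001, -0.0013, 0.0015, 0, 0, 0.025], [1, -0.001, -0.0013, 0.0015, 0, 0, 0.045], [1, -0.001, -0.0013, 0.0015, 0, 0, 0.055], [1, -0.001, -0.0013, 0.0015, 0, 0, 0.055]],
  ],
)

```text
clock: 9.45
tool_pos: [0.5642, -0.1694, 0.1637]
eef_rot: [0.93, 0.367, 0.001, 0.001]
contact_force: [-1.0, 0.7, 9.1]
opening: 0.179
```

```bash
python3 -c "
from h import *
to([.5633,-.1693,.163],33)"
```

```text
t 9.45 pos [ 0.5642 -0.1694  0.1637] yaw 43.11 z [ 0.002 -0.    -1.   ] F [-1.   0.7  9.1] M [-0.03  0.28 -0.01] open 0.179 q7 0.74
d [-0.002, -0.0023, 0.0023] [0.0005, -0.0006, 0.0562]
```

Call:
play_rows(
  deltas=[
    [[1, -0.001, -0.001, 0.002, 0, 0, 0.02], [1, -0.001, -0.001, 0.002, 0, 0, 0.045], [1, -0.001, -0.001, 0.002, 0, 0, 0.08], [1, -0.001, -0.001, 0.002, 0, 0, 0.11], [1, -0.001, -0.001, 0.002, 0, 0, 0.11]],
  ],
)

```text
clock: 10.07
tool_pos: [0.5651, -0.1698, 0.164]
eef_rot: [0.979, 0.202, 0.003, 0.001]
contact_force: [-0.1, -0.3, 8.1]
opening: 0.182
```

```bash
python3 -c "
from h import *
to([.5635,-.1693,.163],3)"
```

```text
t 10.07 pos [ 0.5651 -0.1698  0.164 ] yaw 23.27 z [ 0.005 -0.001 -1.   ] F [-0.1 -0.3  8.1] M [-0.18  0.31  0.04] open 0.182 q7 0.5
d [-0.0042, -0.0038, 0.0035] [0.0009, -0.0016, 0.1126]
```

Call:
play_rows(
  deltas=[
    [[1, -0.003, -0.002, 0.003, 0.001, -0.0015, 0.02], [1, -0.003, -0.002, 0.003, 0.001, -0.0015, 0.05], [1, -0.003, -0.002, 0.003, 0.001, -0.0015, 0.085], [1, -0.003, -0.002, 0.003, 0.001, -0.0015, 0.1], [1, -0.003, -0.002, 0.003, 0.001, -0.0015, 0.1]],
  ],
)

```text
clock: 10.7
tool_pos: [0.5653, -0.1702, 0.164]
eef_rot: [0.999, 0.046, 0.002, 0.001]
contact_force: [-1.1, -0.3, 8.0]
opening: 0.174
```

```bash
python3 -c "
from h import *
to([.5635,-.1693,.163],-7)"
```

```text
t 10.7 pos [ 0.5653 -0.1702  0.164 ] yaw 5.26 z [ 0.003 -0.001 -1.   ] F [-1.1 -0.3  8. ] M [-0.12  0.3   0.01] open 0.174 q7 0.28
d [-0.0056, -0.0035, 0.0034] [0.0003, -0.001, 0.0681]
```

Call:
play_rows(
  deltas=[
    [[1, -0.003, -0.002, 0.003, 0, -0.001, 0.015], [1, -0.003, -0.002, 0.003, 0, -0.001, 0.035], [1, -0.003, -0.002, 0.003, 0, -0.001, 0.055], [1, -0.003, -0.002, 0.003, 0, -0.001, 0.065], [1, -0.003, -0.002, 0.003, 0, -0.001, 0.065]],
  ],
)

```text
clock: 11.32
tool_pos: [0.5652, -0.1701, 0.164]
eef_rot: [0.998, -0.056, 0.001, 0.001]
contact_force: [-1.6, -0.3, 8.7]
opening: 0.178
```

```bash
python3 -c "
from h import *
to([.5635,-.1693,.163],-10)
im=vision.snapshot('scene')[:,:,::-1]; cv2.imwrite('pics/scene6.png',im)
cv2.imwrite('pics/c6.png',cv2.resize(im[125:215,300:420],(800,600),interpolation=cv2.INTER_CUBIC))"
```

```text
t 11.32 pos [ 0.5652 -0.1701  0.164 ] yaw -6.44 z [ 0.002 -0.002 -1.   ] F [-1.6 -0.3  8.7] M [-0.11  0.39  0.05] open 0.178 q7 0.14
d [-0.0061, -0.002, 0.0032] [0.0005, -0.0008, 0.0198]
```

View pics/c6.png

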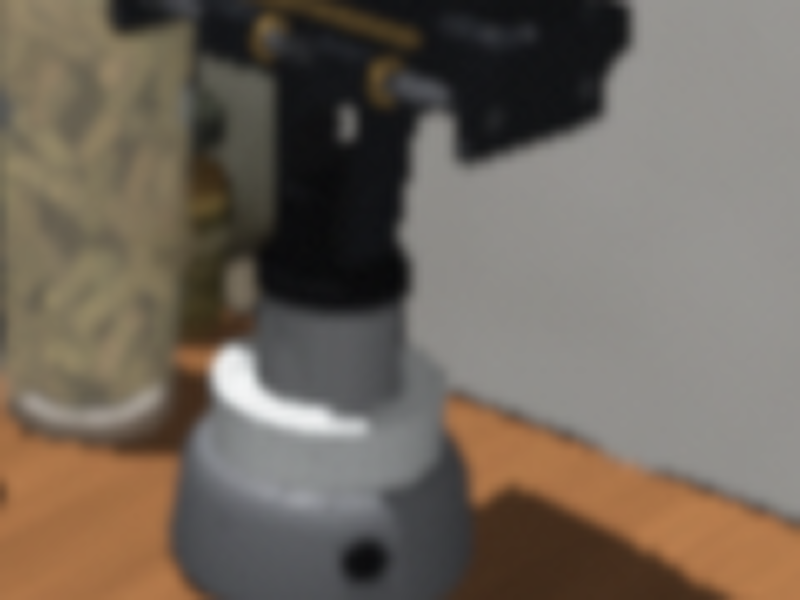

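The cup is seated in the collar and has turned 59°. From here I take small steps and watch Mz for the stop.

Call:
play_rows(
  deltas=[
    [[1, -0.003, -0.002, 0.003, 0, -0.001, 0.007], [1, -0.003, -0.002, 0.003, 0, -0.001, 0.014], [1, -0.003, -0.002, 0.003, 0, -0.001, 0.02], [1, -0.003, -0.002, 0.003, 0, -0.001, 0.02]],
  ],
  force=32,
)

```text
clock: 11.88
tool_pos: [0.5652, -0.17, 0.1639]
eef_rot: [0.996, -0.087, 0.001, 0.001]
contact_force: [-1.9, 0.3, 7.6]
opening: 0.177
```

```bash
python3 -c "
from h import *
st()"
```

```text
t 11.88 pos [ 0.5652 -0.17    0.1639] yaw -10.02 z [ 0.001 -0.003 -1.   ] F [-1.9  0.3  7.6] M [-0.14  0.46  0.07] open 0.177 q7 0.1
```

Call:
play_rows(
  deltas=[
    [[1, -0.003, -0.002, 0.003, 0, 0, 0.004], [1, -0.003, -0.002, 0.003, 0, 0, 0.009], [1, -0.003, -0.002, 0.003, 0, 0, 0.009]],
  ],
)

```text
clock: 12.25
tool_pos: [0.5651, -0.1699, 0.1638]
eef_rot: [0.995, -0.101, 0.002, 0.002]
contact_force: [-1.4, -0.6, 8.7]
opening: 0.175
```

```bash
python3 -c "
from h import *
st()"
```

```text
t 12.25 pos [ 0.5651 -0.1699  0.1638] yaw -11.63 z [ 0.003 -0.004 -1.   ] F [-1.4 -0.6  8.7] M [-0.14  0.51  0.15] open 0.175 q7 0.08
```

Call:
play_rows(
  deltas=[
    [[1, -0.002, -0.002, 0.003, 0.001, -0.001, 0.003], [1, -0.002, -0.002, 0.003, 0.001, -0.001, 0.006], [1, -0.002, -0.002, 0.003, 0.001, -0.001, 0.006]],
  ],
)

```text
clock: 12.62
tool_pos: [0.5652, -0.1699, 0.1637]
eef_rot: [0.994, -0.111, 0.001, 0.001]
contact_force: [-1.7, -0.4, 8.6]
opening: 0.181
```

```bash
python3 -c "
from h import *
st()"
```

```text
t 12.62 pos [ 0.5652 -0.1699  0.1637] yaw -12.71 z [ 0.002 -0.002 -1.   ] F [-1.7 -0.4  8.6] M [-0.21  0.59  0.15] open 0.181 q7 0.07
```

Call:
play_rows(
  deltas=[
    [[1, -0.002, -0.002, 0.003, 0, 0, 0.004], [1, -0.002, -0.002, 0.003, 0, 0, 0.008], [1, -0.002, -0.002, 0.003, 0, 0, 0.008]],
  ],
)

```text
clock: 13.0
tool_pos: [0.5651, -0.1699, 0.1635]
eef_rot: [0.992, -0.123, 0.002, 0.001]
contact_force: [-1.7, -0.4, 9.0]
opening: 0.175
```

```bash
python3 -c "
from h import *
st()"
```

```text
t 13.0 pos [ 0.5651 -0.1699  0.1635] yaw -14.14 z [ 0.003 -0.003 -1.   ] F [-1.7 -0.4  9. ] M [-0.14  0.66  0.08] open 0.175 q7 0.05
```

Call:
play_rows(
  deltas=[
    [[1, -0.002, -0.002, 0.003, 0, 0, 0.003], [1, -0.002, -0.002, 0.003, 0, 0, 0.006], [1, -0.002, -0.002, 0.003, 0, 0, 0.006]],
  ],
)

```text
clock: 13.38
tool_pos: [0.565, -0.1698, 0.1634]
eef_rot: [0.991, -0.132, 0.003, 0.002]
contact_force: [-2.0, -0.2, 8.9]
opening: 0.177
```

```bash
python3 -c "
from h import *
st()"
```

```text
t 13.38 pos [ 0.565  -0.1698  0.1634] yaw -15.19 z [ 0.005 -0.004 -1.   ] F [-2.  -0.2  8.9] M [-0.1   0.72  0.22] open 0.177 q7 0.04
```

```bash
python3 -c "
from h import *
to([.5645,-.1698,.1635],-16.5)"
```

```text
t 13.38 pos [ 0.565  -0.1698  0.1634] yaw -15.19 z [ 0.005 -0.004 -1.   ] F [-2.  -0.2  8.9] M [-0.1   0.72  0.22] open 0.177 q7 0.04
d [-0.0016, 0.0006, -0.0002] [0.0008, -0.0017, 0.0073]
```

Call:
play_rows(
  deltas=[
    [[1, -0.003, 0.0, 0.001, 0.001, -0.003, 0.003], [1, -0.003, 0.0, 0.001, 0.001, -0.003, 0.006], [1, -0.003, 0.0, 0.001, 0.001, -0.003, 0.006]],
  ],
)

```text
clock: 13.75
tool_pos: [0.5649, -0.1698, 0.1637]
eef_rot: [0.99, -0.141, -0.001, -0.0]
contact_force: [-1.5, 0.6, 6.9]
opening: 0.179
```

```bash
python3 -c "
from h import *
st()"
```

```text
t 13.75 pos [ 0.5649 -0.1698  0.1637] yaw -16.21 z [-0.002  0.001 -1.   ] F [-1.5  0.6  6.9] M [-0.14  0.33  0.18] open 0.179 q7 0.03
```

Call:
play_rows(
  deltas=[
    [[1, -0.002, 0.0, 0.003, 0, 0.001, 0.003], [1, -0.002, 0.0, 0.003, 0, 0.001, 0.006], [1, -0.002, 0.0, 0.003, 0, 0.001, 0.006]],
  ],
)

```text
clock: 14.12
tool_pos: [0.5645, -0.1697, 0.1635]
eef_rot: [0.989, -0.15, 0.001, 0.0]
contact_force: [-2.5, 0.3, 8.6]
opening: 0.179
```

```bash
python3 -c "
from h import *
st()"
```

```text
t 14.12 pos [ 0.5645 -0.1697  0.1635] yaw -17.21 z [ 0.002 -0.    -1.   ] F [-2.5  0.3  8.6] M [0.09 0.68 0.34] open 0.179 q7 0.02
```

Call:
play_rows(
  deltas=[
    [[1, -0.002, 0.0, 0.002, 0, 0, 0.003], [1, -0.002, 0.0, 0.002, 0, 0, 0.006], [1, -0.002, 0.0, 0.002, 0, 0, 0.006]],
  ],
)

```text
clock: 14.5
tool_pos: [0.5642, -0.1695, 0.1636]
eef_rot: [0.987, -0.158, 0.001, 0.0]
contact_force: [-1.6, 0.5, 8.6]
opening: 0.178
```

```bash
python3 -c "
from h import *
st()"
```

```text
t 14.5 pos [ 0.5642 -0.1695  0.1636] yaw -18.18 z [ 0.002 -0.001 -1.   ] F [-1.6  0.5  8.6] M [0.06 0.64 0.45] open 0.178 q7 0.0
```

Call:
play_rows(
  deltas=[
    [[1, 0, 0.0, 0.002, 0, 0, 0.002], [1, 0, 0.0, 0.002, 0, 0, 0.004], [1, 0, 0.0, 0.002, 0, 0, 0.004]],
  ],
)

```text
clock: 14.88
tool_pos: [0.5643, -0.1695, 0.1636]
eef_rot: [0.987, -0.163, 0.001, 0.001]
contact_force: [-2.9, -0.4, 9.0]
opening: 0.181
```

```bash
python3 -c "
from h import *
st()"
```

```text
t 14.88 pos [ 0.5643 -0.1695  0.1636] yaw -18.77 z [ 0.003 -0.001 -1.   ] F [-2.9 -0.4  9. ] M [0.12 0.73 0.51] open 0.181 q7 -0.0
```

Mz is climbing: 0.15, 0.34, 0.45, 0.51. I'll back off 1° to see whether that is elastic contact with the stop or just friction.

Call:
play_rows(
  deltas=[
    [[1, 0, 0.0, 0.002, 0, 0, -0.003], [1, 0, 0.0, 0.002, 0, 0, -0.006], [1, 0, 0.0, 0.002, 0, 0, -0.006]],
  ],
)

```text
clock: 15.25
tool_pos: [0.5642, -0.1695, 0.1636]
eef_rot: [0.988, -0.153, 0.001, 0.001]
contact_force: [-2.2, 0.3, 8.4]
opening: 0.179
```

```bash
python3 -c "
from h import *
st()"
```

```text
t 15.25 pos [ 0.5642 -0.1695  0.1636] yaw -17.62 z [ 0.003 -0.002 -1.   ] F [-2.2  0.3  8.4] M [0.12 0.77 0.21] open 0.179 q7 0.01
```

Call:
play_rows(
  deltas=[
    [[1, 0, 0.0, 0.002, 0, 0, -0.003], [1, 0, 0.0, 0.002, 0, 0, -0.006], [1, 0, 0.0, 0.002, 0, 0, -0.006]],
  ],
)

```text
clock: 15.62
tool_pos: [0.5642, -0.1695, 0.1635]
eef_rot: [0.99, -0.144, 0.001, 0.001]
contact_force: [-2.8, 0.8, 8.1]
opening: 0.177
```

```bash
python3 -c "
from h import *
st()"
```

```text
t 15.62 pos [ 0.5642 -0.1695  0.1635] yaw -16.53 z [ 0.003 -0.002 -1.   ] F [-2.8  0.8  8.1] M [0.07 0.74 0.03] open 0.177 q7 0.02
```

Mz falls smoothly to 0.03 as I back off, so this looks like elastic contact. I'll touch the stop again lightly, then ease upward. In the recess Fz should follow the spring, while under the lip the cup would be held down.

Call:
play_rows(
  deltas=[
    [[1, 0, 0.0, 0.002, 0, 0, 0.004], [1, 0, 0.0, 0.002, 0, 0, 0.008], [1, 0, 0.0, 0.002, 0, 0, 0.008]],
  ],
)

```text
clock: 16.0
tool_pos: [0.5642, -0.1694, 0.1636]
eef_rot: [0.988, -0.155, 0.002, 0.001]
contact_force: [-2.7, 0.2, 8.8]
opening: 0.177
```

```bash
python3 -c "
from h import *
st()"
```

```text
t 16.0 pos [ 0.5642 -0.1694  0.1636] yaw -17.87 z [ 0.003 -0.002 -1.   ] F [-2.7  0.2  8.8] M [0.11 0.76 0.37] open 0.177 q7 0.01
```

Call:
play_rows(
  deltas=[
    [[1, 0, 0.0, -0.002, 0, 0, 0], [1, 0, 0.0, -0.004, 0, 0, 0], [1, 0, 0.0, -0.004, 0, 0, 0]],
  ],
)

```text
clock: 16.38
tool_pos: [0.5641, -0.1693, 0.1646]
eef_rot: [0.988, -0.155, 0.001, 0.001]
contact_force: [-1.3, 1.0, 1.3]
opening: 0.181
```

```bash
python3 -c "
from h import *
st()"
```

```text
t 16.38 pos [ 0.5641 -0.1693  0.1646] yaw -17.84 z [ 0.003 -0.002 -1.   ] F [-1.3  1.   1.3] M [0.1  0.42 0.32] open 0.181 q7 0.01
```

Call:
play_rows(
  deltas=[
    [[1, 0, 0.0, 0, 0, 0, -0.003], [1, 0, 0.0, 0, 0, 0, -0.006], [1, 0, 0.0, 0, 0, 0, -0.006]],
  ],
)

```text
clock: 16.75
tool_pos: [0.5641, -0.1694, 0.1647]
eef_rot: [0.989, -0.146, 0.001, 0.001]
contact_force: [-1.4, 0.3, 3.9]
opening: 0.179
```

```bash
python3 -c "
from h import *
st()"
```

```text
t 16.75 pos [ 0.5641 -0.1694  0.1647] yaw -16.8 z [ 0.003 -0.002 -1.   ] F [-1.4  0.3  3.9] M [0.08 0.59 0.03] open 0.179 q7 0.02
```

Call:
play_rows(
  deltas=[
    [[1, 0, 0.0, -0.002, 0, 0, 0], [1, 0, 0.0, -0.0035, 0, 0, 0], [1, 0, 0.0, -0.0035, 0, 0, 0]],
  ],
)

```text
clock: 17.12
tool_pos: [0.5641, -0.1694, 0.1659]
eef_rot: [0.989, -0.146, 0.002, 0.001]
contact_force: [-1.6, 0.9, 5.2]
opening: 0.174
```

```bash
python3 -c "
from h import *
st()"
```

```text
t 17.12 pos [ 0.5641 -0.1694  0.1659] yaw -16.8 z [ 0.003 -0.002 -1.   ] F [-1.6  0.9  5.2] M [0.09 0.58 0.07] open 0.174 q7 0.02
```

Fz still follows the spring at TCP 0.1659, which is above the lip height of about 0.165. One more millimetre to confirm the recess.

Call:
play_rows(
  deltas=[
    [[1, 0, 0.0, -0.002, 0, 0, 0], [1, 0, 0.0, -0.0035, 0, 0, 0], [1, 0, 0.0, -0.0035, 0, 0, 0]],
  ],
)

```text
clock: 17.5
tool_pos: [0.5641, -0.1694, 0.167]
eef_rot: [0.989, -0.146, 0.002, 0.001]
contact_force: [-1.0, 0.2, 4.8]
opening: 0.179
```

```bash
python3 -c "
from h import *
st()
im=vision.snapshot('scene')[:,:,::-1]; cv2.imwrite('pics/scene7.png',im)
cv2.imwrite('pics/c7.png',cv2.resize(im[125:215,300:420],(800,600),interpolation=cv2.INTER_CUBIC))"
```

```text
t 17.5 pos [ 0.5641 -0.1694  0.167 ] yaw -16.8 z [ 0.003 -0.002 -1.   ] F [-1.   0.2  4.8] M [0.08 0.58 0.03] open 0.179 q7 0.02
```

View pics/c7.png

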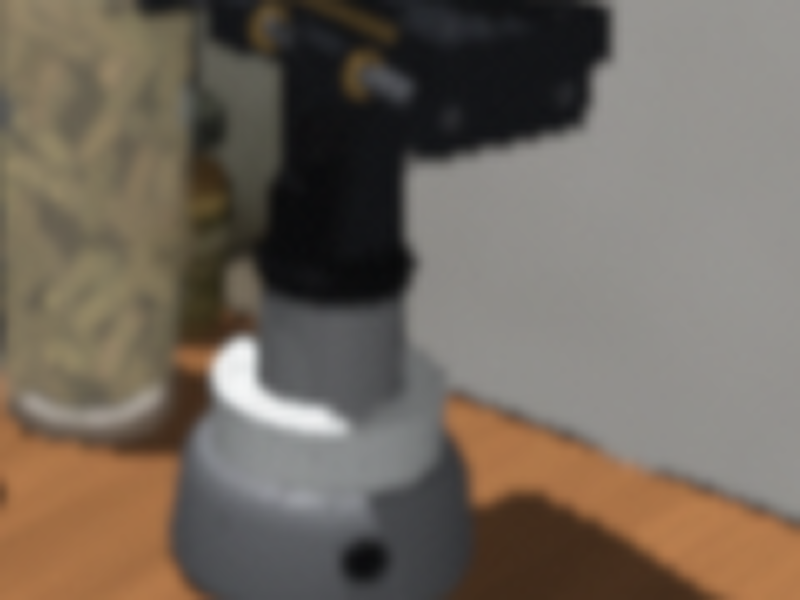

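The spring still follows at 0.167, now 3.4 mm higher, and the lid edge in the picture has risen with it. The cup is in the recess, so I release it.

Call:
play_rows(
  deltas=[
    [[0.4, 0, 0.0, -0.002, 0, 0, 0], [0.4, 0, 0.0, -0.002, 0, 0, 0], [0, 0, 0.0, -0.002, 0, 0, 0], [-0.4, 0, 0.0, -0.002, 0, 0, 0], [-0.4, 0, 0, -0.002, 0, 0, 0]],
  ],
)

```text
clock: 18.18
tool_pos: [0.5641, -0.1694, 0.1675]
eef_rot: [0.989, -0.146, 0.002, 0.001]
contact_force: [0.2, -0.3, 0.1]
opening: 0.614
```

```bash
python3 -c "
from h import *
st()
im=vision.snapshot('scene')[:,:,::-1]; cv2.imwrite('pics/scene8.png',im)
cv2.imwrite('pics/c8.png',cv2.resize(im[125:215,300:420],(800,600),interpolation=cv2.INTER_CUBIC))"
```

```text
t 18.18 pos [ 0.5641 -0.1694  0.1675] yaw -16.8 z [ 0.003 -0.002 -1.   ] F [ 0.2 -0.3  0.1] M [-0.02  0.12 -0.05] open 0.614 q7 0.02
```

View pics/c8.png

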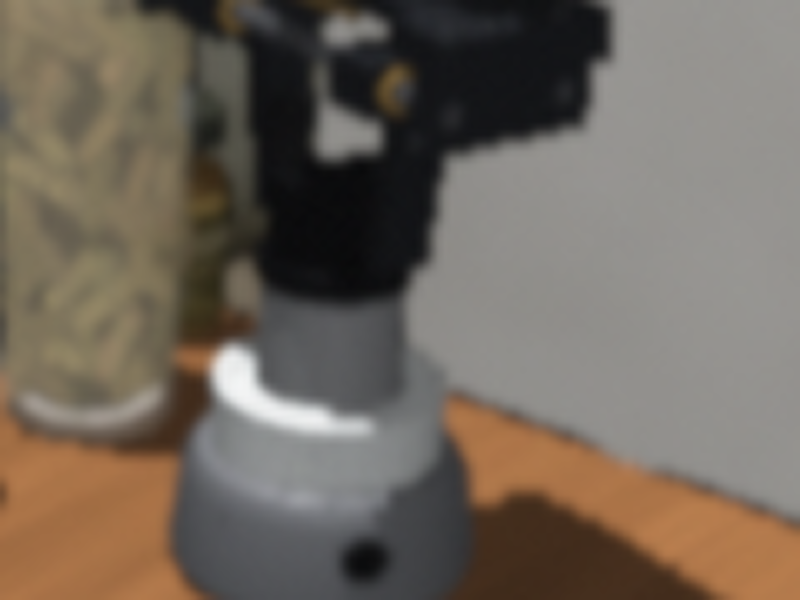

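The cup is free and in place, with its lid edge at about y=298. Retreating straight up.

Call:
play_rows(
  deltas=[
    [[-0.4, 0, 0, -0.05, 0, 0, 0], [-0.4, 0, 0, -0.15, 0, 0, 0], [-1, 0, 0, -0.3, 0, 0, 0], [-1, 0, 0, -0.4, 0, 0, 0], [-1, 0, 0, -0.4, 0, 0, 0]],
  ],
)

```text
clock: 18.85
tool_pos: [0.5653, -0.1698, 0.2911]
eef_rot: [0.989, -0.146, 0.005, 0.001]
contact_force: [-0.6, 0.5, 0.3]
opening: 0.997
```

```bash
python3 -c "
from h import *
to([.45,.1,.3],15)"
```

```text
t 18.85 pos [ 0.5653 -0.1698  0.2911] yaw -16.82 z [ 0.009 -0.004 -1.   ] F [-0.6  0.5  0.3] M [-0.09  0.1   0.  ] open 0.997 q7 0.0
d [-0.6278, -0.7496, -0.0366] [0.0011, -0.003, -0.1768]
```

Call:
play_rows(
  deltas=[
    [[-1, -0.63, -0.75, -0.036, 0, 0, -0.17], [-1, -0.63, -0.75, -0.036, 0, 0, -0.17], [-1, -0.63, -0.75, -0.036, 0, 0, -0.17], [-1, -0.63, -0.75, -0.036, 0, 0, -0.17], [-1, -0.63, -0.75, -0.036, 0, 0, -0.17]],
  ],
)

```text
clock: 19.48
tool_pos: [0.4475, 0.1028, 0.2996]
eef_rot: [0.993, 0.121, 0.004, 0.002]
contact_force: [0.5, 1.1, -0.2]
opening: 1.0
```

```bash
python3 -c "
from h import *
st()
for n in('top','scene'):
    im=vision.snapshot(n); cv2.imwrite(f'pics/{n}9.png',im[:,:,::-1])
a=cv2.imread('pics/top9.png');b=cv2.imread('pics/scene9.png')
cv2.imwrite('pics/c9.png',np.hstack([cv2.resize(a[185:255,325:395],(400,400),interpolation=cv2.INTER_CUBIC),cv2.resize(b[125:225,300:400],(400,400),interpolation=cv2.INTER_CUBIC)]))"
```

```text
t 19.48 pos [0.4475 0.1028 0.2996] yaw 13.94 z [ 0.008 -0.003 -1.   ] F [ 0.5  1.1 -0.2] M [-0.03 -0.   -0.03] open 1.0 q7 -0.11
```

View pics/c9.png

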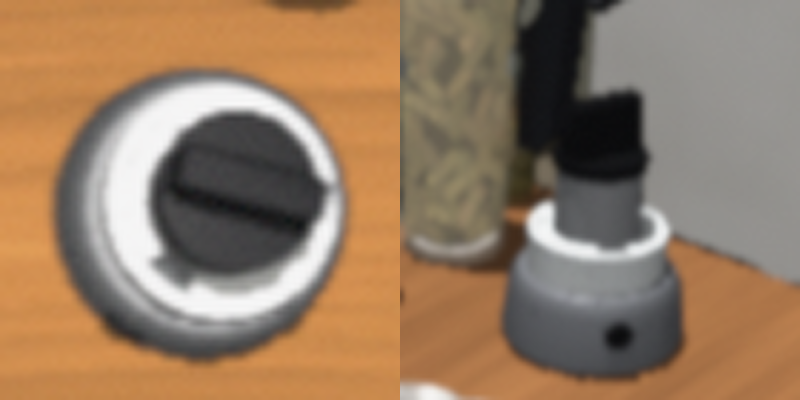

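View pics/top9.png

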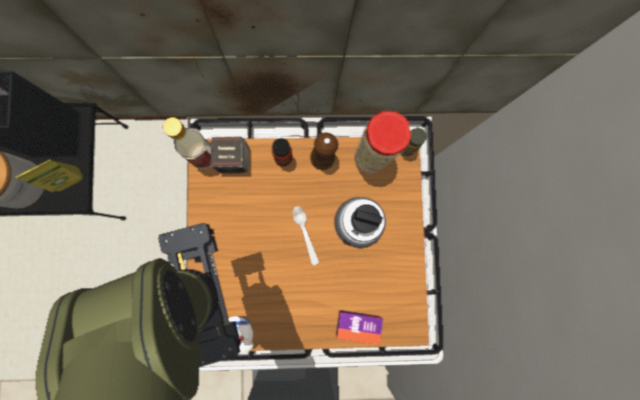

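The top view shows the cup in the collar at (366,218), with the wing turned and the bystanders unmoved. For a numeric check, I'll compare the row of the lid's lower edge with the earlier frames, where the height was known from the TCP.

```bash
python3 -c "
from h import *
def row(n,u):
    g=cv2.cvtColor(cv2.imread(f'pics/{n}.png'),cv2.COLOR_BGR2GRAY).astype(float)
    c=g[135:215,u-4:u+5].mean(1)   # dark lid -> grey body: 50% crossing, lowest dark
    d=np.where(c<25)[0]; d=d[d<60].max(); 
    for i in range(d,d+8):
        if c[i]<45<=c[i+1]: return 135+i+(45-c[i])/(c[i+1]-c[i])
for n,t in (('scene5',.1965),('scene6',.164),('scene7',.167),('scene8',None),('scene9',None)):
    print(n,t,[row(n,u) for u in (346,349,352)])
a=cv2.absdiff(cv2.imread('pics/top0.png'),cv2.imread('pics/top9.png')).max(2)
for nm,(x0,y0,x1,y1) in dict(tea=(205,130,252,178),pap=(268,132,297,170),mill=(308,128,342,175),spoon=(288,200,325,270)).items(): print(nm,a[y0:y1,x0:x1].max(),a[y0:y1,x0:x1].mean().round(1))
st()
"
```

```text
scene5 0.1965 [np.float64(158.20618556701032), np.float64(158.51818181818183), np.float64(158.60087719298247)]
scene6 0.164 [np.float64(170.82142857142858), np.float64(171.12987012987014), np.float64(171.19130434782608)]
scene7 0.167 [np.float64(169.86170212765958), np.float64(170.16521739130434), np.float64(170.22707423580786)]
scene8 None [np.float64(169.45410628019323), np.float64(169.77251184834122), np.float64(169.81951219512194)]
scene9 None [np.float64(169.43127962085308), np.float64(169.74881516587678), np.float64(169.79710144927537)]
tea 24 11.9
pap 25 13.2
mill 44 13.3
spoon 25 20.6
t 19.57 pos [0.4469 0.1053 0.2996] yaw 14.32 z [ 0.007 -0.001 -1.   ] F [ 0.5  0.1 -0.7] M [-0.06 -0.03  0.01] open 0.999 q7 -0.11
```

```bash
python3 -c "
from h import *
s,_=st(); print(abs(s['qd']).max())
print(r.finish_job())"
```

```text
t 19.57 pos [0.4469 0.1053 0.2996] yaw 14.32 z [ 0.007 -0.001 -1.   ] F [ 0.5  0.1 -0.7] M [-0.06 -0.03  0.01] open 0.999 q7 -0.11
0.0775173720010595
the job is handed in; nothing more can be done
None
```

The cup is in the grinder's collar and, by my checks, locked; I handed the job in at about 19.6 s of the 72 s allowed.

**What I did:** I gripped the wing and set the cup into the collar with its lugs in the slots. I pressed it to about 13 mm of spring travel, around 11.5 N. I then turned it clockwise in small steps until the twisting moment rose, reaching about 0.5 N m near 70°. That moment fell back to about zero when I eased off, so I took it as the stop. I eased the cup up into the recess, released it and moved the arm away.

**Last checks:**
- **Height:** the lid edge in the scene picture puts the underside about 60.6 mm above the grinder's origin. Locked is 61 mm and unlocked is 58 mm.
- **Yaw:** the wing lies at about 74° in the top view and 73° from the grip, so the lugs are about 20° (0.36 rad) from the grinder's y axis. The limit is 0.56 rad.
- **Bystanders:** they look unmoved. The before-and-after picture difference showed only a general brightness change.
- **Arm:** it touches nothing.

**What was less clear:**
- **The stop:** the moment rose more gently than a rigid stop would suggest.
- **First easing up:** friction held the cup down until I backed off about 1°. It then followed the spring up.
- **Side force:** about 2–3 N remained on the gripper during the turn.

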